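Load a slide cassette into the scanner dock

ROBOT

A 6-joint arm with a two-finger parallel gripper is mounted at the origin on a cart in front of the work surface, level with it; the furniture and walls round the work are solid. World frame = base frame: x ahead of the robot, y to its left, z up, the work surface at z = 0. Lengths are in m, angles in rad, forces in N, time in s.
With the tool pointing down it reaches from about 0.3 to 0.75 m from the base axis. Payload 8.5 kg.
Tool frame: the origin (TCP) lies at the very end of the fingers, on their centre line; the grasp point (between the pads) lies 19 mm behind it; z points along the fingers, y is the line along which they close (so a half turn about z gives the same grasp; the last joint's range is limited). The gripper opens to 88 mm and grips with 3 to 60 N. Pads are 18 mm wide; open, the fingers measure 123 mm over their backs; the gripper's body (75 mm by 187 mm) begins 45 mm behind the grasp point.
Start: joints at [0.979, 0.381, 1.297, -0, 1.464, -0.215], TCP at [0.202, 0.511, 0.239] pointing down, gripper open.
Joint ranges: [-3.11, 3.11], [-0.89, 2.33], [0.22, 2.48], [-1.42, 4.56], [0.17, 2.85], [-2.88, 2.88]. Speed limits (rad/s): [2.39, 2.39, 3.14, 3.14, 3.14, 3.14].

INTERFACE

Orientations are given as a unit quaternion [w, x, y, z].
In Python, from bench import arm gives the robot as it stands.
- The arm moves only by the tool inch_along, called as name(argument=value, ...), one argument or row to a line, values as JSON. Schema: {"type":"object","properties":{"increments":{"type":"array","items":{"type":"number"},"minItems":5,"maxItems":50},"squeeze":{"type":"number"},"only":{"type":"string"},"quiet":{"type":"boolean"},"lines":{"type":"string"}},"required":["increments"],"additionalProperties":false}. increments is one flat list of numbers that holds 1 to 10 rows one after another, with no inner brackets; each row has 5 numbers: the opening from 0.0 (shut) to 1.0 (fully open), then dx, dy, dz in units of 50 mm, then a turn about the tool's z in rad; each row is the pose to reach, as a shift and turn from the pose commanded when the call began, along the tool's axes at that moment; what a row does not reach only later rows make up. A row lasts 1/12 s, in which the tool goes at most 0.0417 m and 0.125 rad, less where a joint would pass 70% of its speed; a pose out of reach is approached as far as the arm can. The fingers move at their own pace and stop on an object; squeeze is the grip in N (left out, the last holds). Time passes only in rows, so rows that do not move let the fingers close. The tool returns the time, the measured TCP pose, the force, the opening and the grip force at its end. only (a regular expression) keeps the lines of the reply that match it, lines (a string "A,B") keeps lines A to B, and quiet returns only ok. Input that does not fit is refused with a message, and nothing moves.
- arm.observe(): the state, without advancing time (a new reading comes with each control period).
- arm.snapshot(name): name is "scene" or "top"; returns the picture (480x640x3 uint8, red, green, blue); there is no depth.
- arm.calibration(name): a dict with "fx", "fy", "cx", "cy" (pixels), "D" ([k1, k2, p1, p2, k3] as OpenCV has them; the pictures are not rectified), "rvec" (rotation vector, rad) and "tvec" (3), from world to camera coordinates, as OpenCV has them. Camera axes: x right, y down, z forward; pixel columns grow to the right and rows downward; lengths in m; the calibration is good to about 2 mm. A picture is of the moment at which its call begins. calibration takes no time and is no camera call.
- arm.job_done(): hands the job in; it is judged then, once.
The state is a dict: "clock": time; "joints": joint angles; "joint_vel": joint speeds; "joint_torque": joint torques, N m; "tcp_pos": TCP position; "orientation": TCP orientation; "force": force on the tool from outside, world axes, zero at the start; "ft_torque": the same for the moment, N m; "grip_width": opening from 0.0 (shut) to 1.0 (fully open); "grip_force": force on a finger pad.
Only numpy, scipy, OpenCV 4.12 (cv2) and the standard library are available. Lean on these libraries where they do the work, as an engineer would, in place of code of your own. Each camera call takes 0.05 s, during which the arm holds its last target. There are 200 camera calls.

TASK

Take the blue slide cassette out of the drying rack and slide it gently, without letting it drop, fully home into the leaning slot of the scanner dock. Then swing the dock's red-knobbed keeper arm all the way over the cassette's shoulder to lock it in. Leave the orange cassette standing in the rack and do not disturb the small black-and-white lens pot behind.

Things in the scene. Friction and masses are not known exactly. Their poses are not given: they have to be found in the camera images.
- cassette_blue: Blue slide cassette: flat plate 90 mm wide (its y), 8 mm thick (its x), 100 mm tall (its z) to the two shoulders, with a central grip tab 24 mm wide and 8 mm thick rising 30 mm above them. 0.1 kg. Origin: centre of its bottom edge; z towards the tab. The same front and back. Starts upright in either of the rack's two places.
- cassette_orange: Orange cassette, the same shape, in the other place of the rack; stays there.
- rack: Fixed drying rack, 156 x 116 x 38 mm, origin at the centre of its underside. Two upright slots, one behind the other, at x = -40 and +40 mm in its frame; each is 10 mm wide (x), 95 mm long (y), its floor at 8 mm height and its rim at 38 mm, so a cassette must rise 30 mm to come free.
- dock: Fixed white scanner dock, base 130 (x) x 160 (y) x 30 mm, origin on its underside near the centre; carries the grey slot block and the keeper. Its front is -x.
- slot: The dock's slot; origin at its floor's centre. z points out along the slot, leaning 30 deg from vertical to the dock's front; y along its length; x across, back and up. Inside 10 (x) x 93 (y) mm, 50 deep, then a lead-in to z = 60 mm that flares 4 mm each side. A cassette is home with its bottom edge on the floor: its origin and z on the slot's; half the plate and the tab stand out.
- keeper (a joint): Turn of the aluminium keeper arm, rad, about the slot's z on a post at slot x = 0, y = 64 mm. 0: it points to slot +x (away from the robot), open; growing, it swings to slot -y; 1.57: across the cassette's shoulder; stop at 1.6. It clears the shoulder of a cassette that is home by 3.5 mm; one not home blocks it. Starts at -0.5 to 0.3; stays where left, about 1.5 N at the knob.
- keeper_knob (a point): Middle of the red knob on the keeper arm: a pin 14 mm in diameter and 34 mm long, parallel to the slot's z, 34 mm from the arm's pivot; this point is 17 mm below the knob's top and 17 mm above the arm's upper face. Fixed to the arm, so a firm grip resists its turning.
- keeper_hinge (a point): The keeper's pivot, at the height of the arm's underside (slot frame 0, 64, 103.5 mm); the arm is 8 mm thick, its hub 9 mm.
- microscope: Fixed tall white microscope at the left of the table, to be kept clear of: about 0.55 m high, it fills roughly x 0.42 to 0.88 and y 0.14 to 0.50 m, its stage and eyepieces overhanging its foot. The origin is under its middle. Coming from the left, swing the arm in close to the base first.
- lens_pot: Objective case, pale cylinder on a black foot, 36 mm in diameter, 59 mm tall, loose, standing behind the work; origin at the centre of its underside.

How it is judged:
By the outcome, as a careful person would: the job done as asked, in the order asked, and still so for the second after the job is handed in, with the robot touching nothing.
It also fails if it takes over 69 s, if anything falls off the work surface, if the arm or the gripper's body presses on something with over 40 N, if the wrist force passes 120 N, or if a joint passes its speed limit or range.

## Working session

There is one attempt and no reset: what is moved stays moved. The work goes in short steps, Python scripts to look and compute and a tool call to move; the robot and the scene stay as the last step left them, time stands still between calls to the robot, and variables do not carry over. Pictures are saved under pics/ and viewed, at most 10 in all, crops included, and the job is handed in when it is done.

```bash
ls; mkdir -p pics
```

Run:
```python
from bench import arm
import cv2
for n in("scene","top"):
    cv2.imwrite(f"pics/{n}0.png",arm.snapshot(n)[:,:,::-1]); print(arm.calibration(n))
print(arm.observe())
```

```text
bench.py
pics
{'fx': 560.9935681291458, 'fy': 560.9935681291458, 'cx': 321.12471123594315, 'cy': 241.83808163721432, 'D': array([-0.09034647,  0.        ,  0.        ,  0.        ,  0.        ]), 'rvec': array([ 2.29088786, -0.75499778,  0.31217645]), 'tvec': array([-0.46745595,  0.33634994,  0.95742085])}
{'fx': 481.1707871490768, 'fy': 481.1707871490768, 'cx': 322.78275446474555, 'cy': 237.62408246625668, 'D': array([-0.04544266,  0.        ,  0.        ,  0.        ,  0.        ]), 'rvec': array([ 2.09026495, -2.14687371,  0.19239485]), 'tvec': array([0.0074171 , 0.61217384, 1.08579934])}
{'clock': 0.1, 'joints': array([ 9.78710274e-01,  3.81100117e-01,  1.29815861e+00, -5.74733084e-06,
        1.46361002e+00, -2.15289279e-01]), 'joint_vel': array([ 0.00053572, -0.00156929, -0.00504312,  0.00015286, -0.00107162,
        0.00034595]), 'joint_torque': array([ 3.52813404e-03, -4.38652182e+01, -2.24913776e+01,  7.14968517e-02,
        3.41477548e-02, -7.69325356e-05]), 'tcp_pos': array([0.20222046, 0.51119905, 0.23822372]), 'orientation': array([-2.48005532e-04,  1.87285521e-01,  9.82305312e-01, -5.87882628e-04]), 'force': array([ 0.21496836,  0.04109928, -0.08274282]), 'ft_torque': array([-0.00450547, -0.05699401,  0.01374901]), 'grip_force': 0.0, 'grip_width': 0.9980165969833837}
```

View pics/scene0.png

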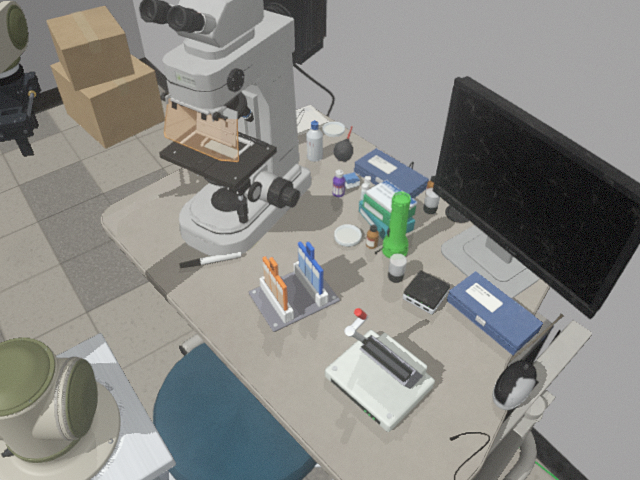

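View pics/top0.png

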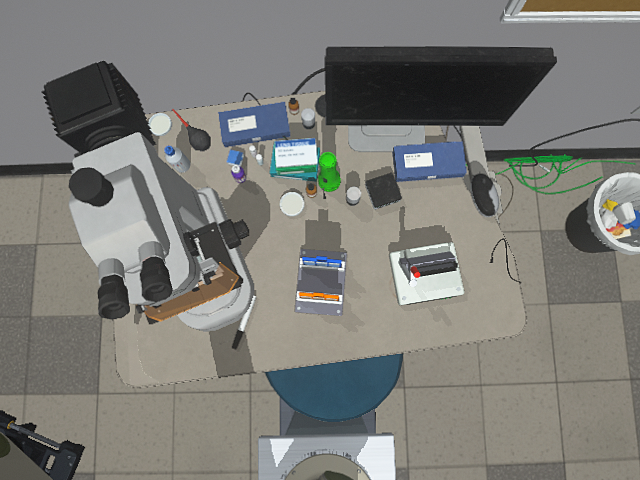

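The blue cassette is in the rear rack place (top view about 322,261) and the orange one in front (about 320,296). The dock is at about (428,273) with its knob near (415,274), and the lens pot is at (353,196). I'll enlarge these areas.

Run:
```python
import cv2
a=cv2.imread("pics/scene0.png")[235:435,240:440]; b=cv2.imread("pics/top0.png")[236:326,285:475]
cv2.imwrite("pics/sc.png",cv2.resize(a,(600,600),interpolation=2)); cv2.imwrite("pics/tc.png",cv2.resize(b,(760,360),interpolation=2))
```

```text
(no output)
```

View pics/sc.png

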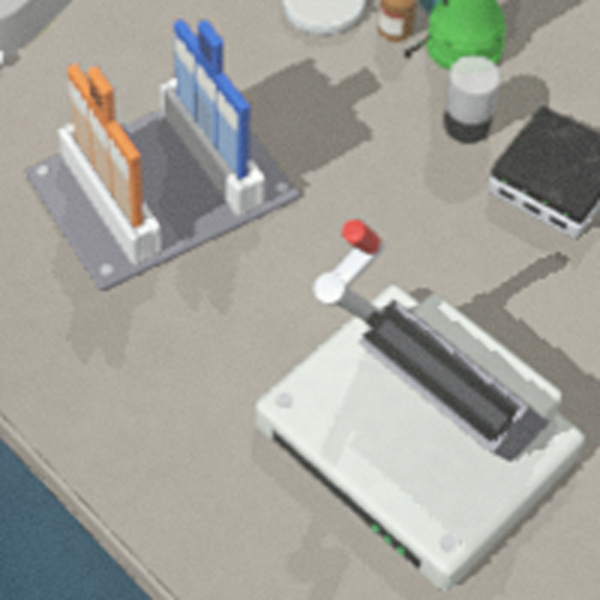

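View pics/tc.png

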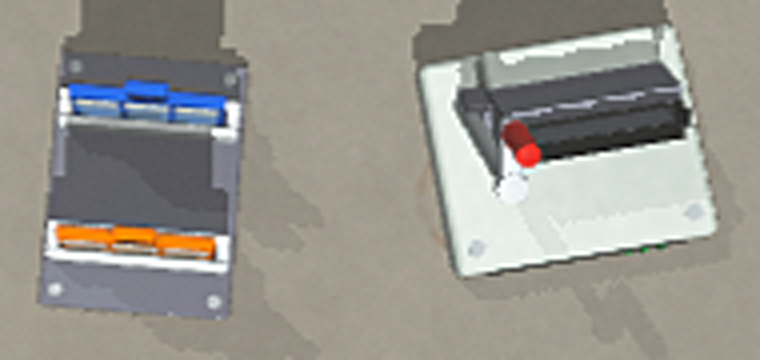

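Blue is at the back with its tab at crop (147,88). In the scene crop the hub is at (329,288) and the knob runs from (355,230) to (372,245). Next I'll fit rack and dock poses from both views.

Create h.py:
```python
import numpy as np, cv2
from bench import arm
from scipy.optimize import least_squares
C={n:arm.calibration(n) for n in("scene","top")}
def proj(n,P):
    c=C[n]; K=np.array([[c['fx'],0,c['cx']],[0,c['fy'],c['cy']],[0,0,1]])
    return cv2.projectPoints(np.array(P,float).reshape(-1,3),c['rvec'],c['tvec'],K,c['D'])[0][:,0]
S=lambda *p:("scene",np.array(p)/3+[240,235]); T=lambda *p:("top",np.array(p)/4+[285,236])
def Rz(a): return np.array([[np.cos(a),-np.sin(a),0],[np.sin(a),np.cos(a),0],[0,0,1]])
s,c=.5,np.sqrt(.75)
TILT=np.array([[c,0,-s],[0,1,0],[s,0,c]])
```

Create fit.py:
```python
from h import *
# rack: (model pt, obs)
B=.040
rk=[((.078,.058,.004),T(63,52)),((.078,-.058,.004),T(248,66)),((-.078,-.058,.004),T(232,318)),((-.078,.058,.004),T(38,303)),
((-.078,.058,.004),S(27,172)),((-.078,-.058,.004),S(105,288)),((.078,-.058,.004),S(300,195)),
((B,.045,.108),S(176,24)),((B,-.045,.108),S(246,104)),((B,0,.138),S(210,30)),((B,0,.138),T(147,87)),((B,.045,.108),T(68,92)),((B,-.045,.108),T(226,99))]
f=lambda p:np.concatenate([proj(n,Rz(p[2])@np.array(m)+[p[0],p[1],0])[0]-u for m,(n,u) in rk])
r=least_squares(f,[.5,0.05,0],loss='soft_l1'); print("rack",r.x,r.x[2]*57.3); print(f(r.x).reshape(-1,2).round(1).tolist())
dk=[((.065,.08,.03),T(418,65)),((.065,-.08,.03),T(675,27)),((-.065,-.08,.03),T(718,232)),((-.065,.08,.03),T(460,278))]
def kp(k,z): return (.034*np.cos(k),.064-.034*np.sin(k),z)
def ms(p):
    k=p[4]; 
    return [((0,.064,.1125),T(514,187)),((0,.064,.1125),S(329,288)),(kp(k,.1455),T(529,155)),(kp(k,.1455),S(355,230)),(kp(k,.1115),S(372,245)),(kp(k,.1115),T(514,128)),
 ((.009,.0505,.06),S(393,305)),((.009,-.0505,.06),S(522,409)),((-.009,.0505,.06),S(365,336)),((-.009,-.0505,.06),S(493,444)),((.009,-.0505,.06),T(683,90)),((-.009,-.0505,.06),T(688,133))]
def g(p):
    a=[proj(n,Rz(p[3])@TILT@np.array(m)+p[:3])[0]-u for m,(n,u) in ms(p)]
    b=[proj(n,Rz(p[3])@np.array(m)+[p[5],p[6],0])[0]-u for m,(n,u) in dk]
    return np.concatenate(a+b)
r=least_squares(g,[.55,-.2,.03,0.15,0,.52,-.2],loss='soft_l1'); print("slot",r.x.round(4)); print(g(r.x).reshape(-1,2).round(1).tolist())
R=Rz(r.x[3])@TILT; print("knob",R@kp(r.x[4],.1285)+r.x[:3],"hub",R@(0,.064,.1125)+r.x[:3], "knobtop",R@kp(r.x[4],.1455)+r.x[:3])
print("slot in dock",Rz(-r.x[3])@(r.x[:3]-[r.x[5],r.x[6],0]))
```

```bash
python3 fit.py
```

```text
rack [ 0.5123621  -0.00119382 -0.09604574] -5.503420744173194
[[-0.9, -0.1], [-0.5, -0.4], [-0.5, 0.1], [0.3, 0.5], [-0.8, 0.3], [-0.8, 1.5], [0.8, 0.3], [0.6, -1.4], [0.5, 1.3], [0.6, 0.6], [-0.4, -0.0], [-0.4, -0.7], [-0.0, 0.3]]
slot [ 0.5565 -0.2592  0.0382  0.1393  0.0802  0.5234 -0.257 ]
[[-0.1, 0.0], [0.9, 0.1], [-0.0, -0.4], [0.1, 0.2], [0.2, -0.2], [-0.3, 0.2], [-2.9, 0.8], [-1.8, 1.8], [0.2, -1.6], [1.4, -1.4], [0.7, 2.9], [-0.1, -0.7], [-0.2, 0.1], [-0.0, -1.2], [0.8, 0.4], [-0.4, 0.2]]
knob [ 0.51347353 -0.20339562  0.16646916] hub [ 0.49195187 -0.20366132  0.13566741] knobtop [ 0.50505582 -0.20457552  0.18119159]
slot in dock [ 0.03246094 -0.00683553  0.03823955]
```

Create go.py:
```python
import sys
from h import *
from scipy.spatial.transform import Rotation as Ro
def rel(x,y,z,ang=None):
    o=arm.observe(); q=o['orientation']; R=Ro.from_quat([q[1],q[2],q[3],q[0]]).as_matrix()
    d=R.T@(np.array([x,y,z])-o['tcp_pos']); a=np.degrees(np.arctan2(R[1,1],R[0,1]))
    t=0 if ang is None else -np.radians((ang-a+90)%180-90)
    return d.round(4).tolist(),round(float(t),3),round(float(a),1)
if __name__=="__main__":
    for l in sys.argv[1:]: print(rel(*map(float,l.split(','))))
```

```bash
python3 go.py .2,.3,.25,84.5 .31,.05,.25,84.5
```

```text
([-0.0756, -0.1972, -0.0116], -0.281, 68.4)
([-0.2699, -0.3892, -0.0114], -0.281, 68.4)
```

Careful with the scale: shifts go in units of 50 mm. That gives: -0.342 m is -6.84, -0.313 m is -6.26.

inch_along(
  increments=[0.8, -0.3, -0.78, -0.2, -0.1, 0.8, -0.6, -1.56, -0.2, -0.2, 0.8, -0.9, -2.34, -0.2, -0.28, 0.8, -1.2, -3.14, -0.2, -0.281, 0.8, -1.52, -3.94, -0.2, -0.281, 0.8, -2.1, -4.52, -0.2, -0.281, 0.8, -2.68, -5.1, -0.2, -0.281, 0.8, -3.26, -5.68, -0.2, -0.281, 0.8, -3.84, -6.26, -0.2, -0.281, 0.8, -4.42, -6.84, -0.2, -0.281],
)

```text
clock: 0.93
tcp_pos: [0.2812, 0.1118, 0.2489]
orientation: [0.0, 0.048, 0.999, 0.0]
force: [2.2, 0.7, 0.8]
grip_width: 0.798
grip_force: 0.0
```

```bash
python3 go.py .31,.05,.25,84.5 .38,-.005,.24,84.5 .552,-.005,.2,84.5
```

```text
([-0.0345, -0.0588, -0.0011], 0.001, 84.5)
([-0.1094, -0.1069, 0.0089], 0.001, 84.5)
([-0.2806, -0.0905, 0.049], 0.001, 84.5)
```

Converted, -0.2806 m is -5.612, -0.266 m is -5.32.

inch_along(
  increments=[0.6, -0.4, -0.68, 0, 0, 0.6, -0.92, -1.32, 0, 0, 0.6, -1.56, -1.84, 0.1, 0, 0.6, -2.36, -1.96, 0.2, 0, 0.6, -3.16, -1.96, 0.4, 0, 0.6, -3.96, -1.9, 0.6, 0, 0.6, -4.72, -1.86, 0.8, 0, 0.6, -5.32, -1.82, 0.98, 0, 0.6, -5.612, -1.81, 0.98, 0, 0.6, -5.612, -1.81, 0.98, 0],
)

```text
clock: 1.77
tcp_pos: [0.5539, -0.0036, 0.198]
orientation: [-0.001, 0.048, 0.999, 0.0]
force: [-0.6, 0.6, -0.5]
grip_width: 0.601
grip_force: 0.0
```

Run:
```python
from h import *
for n in C: cv2.imwrite(f"pics/{n}1.png",arm.snapshot(n)[:,:,::-1])
a=cv2.imread("pics/scene1.png")[200:350,220:370]; b=cv2.imread("pics/top1.png")[200:320,270:390]
cv2.imwrite("pics/m1.png",np.hstack([cv2.resize(a,(400,400)),cv2.resize(b,(400,400))]))
```

```bash
python3 go.py .552,-.005,.113,84.5
```

```text
([-0.0008, -0.0017, 0.0863], 0.0, 84.5)
```

View pics/m1.png

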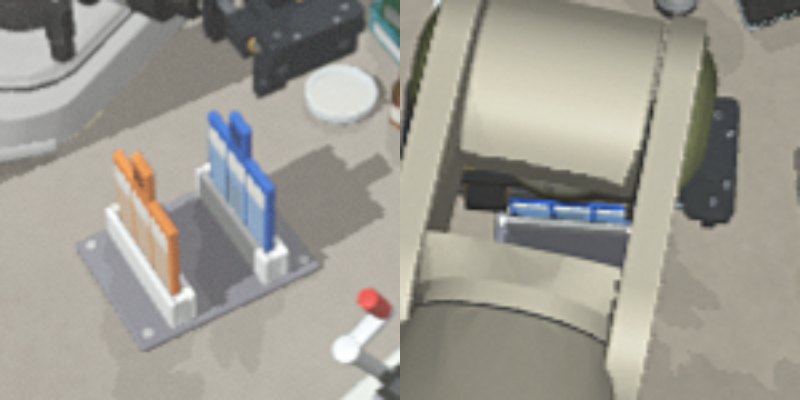

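Run:
```python
from h import *
p=arm.observe()['tcp_pos'];print(p,arm.observe()['clock'])
for q in ([0,0,0],[0,.026,0],[0,-.026,0]): print((proj("scene",p+q)-[220,200])*400/150)
print((proj("scene",[.5522,-.005,.138])-[220,200])*400/150)
cv2.imwrite("pics/m2.png",cv2.resize(cv2.imread("pics/scene1.png")[150:300,240:440],(800,600)))
```

```text
[ 0.55152921 -0.00321963  0.19926237] 1.8667
[[238.89862465  60.50870509]]
[[217.24477036  39.44589635]]
[[261.1582012   82.16232821]]
[[241.47631818 121.47188456]]
```

View pics/m2.png

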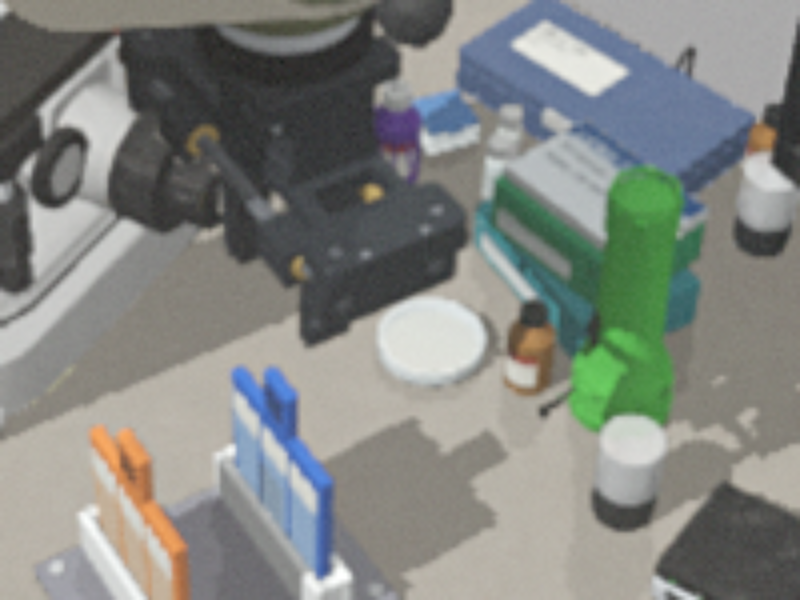

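The finger tip sits where the projection predicts, above the tab. Next: descend, close and lift.

Converted, 0.086 m is 1.72, 0.083 m is 1.66.

inch_along(
  increments=[0.6, -0.016, -0.034, 0.6, 0, 0.6, -0.016, -0.034, 1.1, 0, 0.6, -0.016, -0.034, 1.44, 0, 0.6, -0.016, -0.034, 1.66, 0, 0.6, -0.016, -0.034, 1.72, 0, 0.6, -0.016, -0.034, 1.72, 0, 0.4, -0.016, -0.034, 1.72, 0, 0.2, -0.016, -0.034, 1.72, 0, 0.2, -0.016, -0.034, 1.72, 0, 0.2, -0.016, -0.034, 1.72, 0],
  squeeze=8,
)

```text
clock: 2.7
tcp_pos: [0.5528, -0.0051, 0.1144]
orientation: [0.001, 0.048, 0.999, -0.0]
force: [0.2, 1.2, -0.2]
grip_width: 0.319
grip_force: 0.3
```

inch_along(
  increments=[0.1, 0, 0, 0, 0, 0.1, 0, 0, 0, 0, 0.1, 0, 0, 0, 0, 0.1, 0, 0, 0, 0],
  squeeze=8,
)

```text
clock: 3.03
tcp_pos: [0.5528, -0.005, 0.114]
orientation: [0.0, 0.048, 0.999, 0.0]
force: [0.0, 1.7, 3.8]
grip_width: 0.273
grip_force: 7.9
```

Converted, -0.18 m is -3.6, -0.145 m is -2.9.

inch_along(
  increments=[0.1, 0, 0, -0.12, 0, 0.1, 0, 0, -0.28, 0, 0.1, 0, 0, -0.44, 0, 0.1, 0, 0, -0.64, 0, 0.1, 0, 0, -0.88, 0, 0.1, 0, 0, -1.2, 0, 0.1, 0, 0, -1.6, 0, 0.1, 0, 0, -2.2, 0, 0.1, 0, 0, -2.9, 0, 0.1, 0, 0, -3.6, 0],
  squeeze=8,
)

```text
clock: 3.87
tcp_pos: [0.552, -0.005, 0.2961]
orientation: [-0.0, 0.048, 0.999, -0.0]
force: [1.4, -0.6, -1.2]
grip_width: 0.271
grip_force: 7.9
```

inch_along(
  increments=[0.1, 0, 0, -0.32, 0, 0.1, 0, 0, -0.32, 0, 0.1, 0, 0, -0.32, 0],
  squeeze=8,
)

```text
clock: 4.12
tcp_pos: [0.5524, -0.0051, 0.3101]
orientation: [0.001, 0.048, 0.999, -0.0]
force: [0.7, 0.0, -1.5]
grip_width: 0.273
grip_force: 7.9
```

Run:
```python
from h import *
cv2.imwrite("pics/scene2.png",arm.snapshot("scene")[:,:,::-1])
cv2.imwrite("pics/m3.png",cv2.resize(cv2.imread("pics/scene2.png")[140:340,200:440],(720,600)))
import numpy as np
yaw=.1393; m=np.array([.5565,-.2592,.0382]); R=Rz(yaw)@TILT
for z in (.08,.06,.0): print(z,m+R@[0,0,z])
```

```text
0.08 [ 0.51688746 -0.264754    0.10748203]
0.06 [ 0.5267906  -0.2633655   0.09016152]
0.0 [ 0.5565 -0.2592  0.0382]
```

View pics/m3.png

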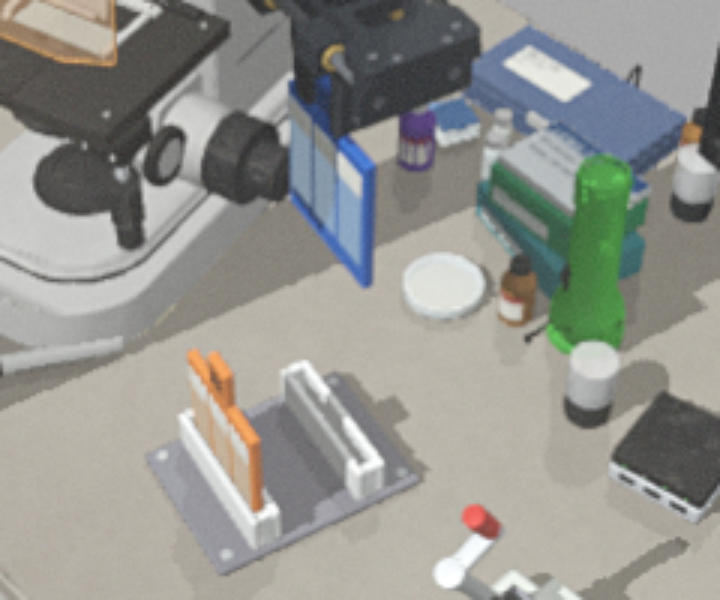

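Cassette gripped and hanging upright; the keeper is untouched and orange still stands. Next I'll go above the slot mouth.

Create uw.py:
```python
import sys
from go import *
M=np.array([.5565,-.2592,.0382])
def g(u,v,w): return rel(*(M+Rz(.1393)@[u,v,w-.019]),97.98)
if __name__=="__main__":
    for l in sys.argv[1:]: print(g(*map(float,l.split(','))))
    o=arm.observe(); print((Rz(-.1393)@(o['tcp_pos']-M)+[0,0,.019]).round(4),o['clock'])
```

```bash
python3 uw.py -.029,0,.291
```

```text
([-0.0004, -0.2593, -0.0015], -0.235, 84.5)
[0.031  0.2523 0.2896] 4.1667
```

Converted, -0.2593 m is -5.186, -0.253 m is -5.06.

inch_along(
  increments=[0.1, 0, -0.24, -0.02, 0, 0.1, 0, -0.7, -0.02, -0.02, 0.1, 0, -1.3, -0.02, -0.06, 0.1, 0, -2, -0.02, -0.1, 0.1, 0, -2.7, -0.02, -0.15, 0.1, 0, -3.4, -0.02, -0.19, 0.1, 0, -4.1, -0.02, -0.22, 0.1, 0, -4.7, -0.02, -0.235, 0.1, 0, -5.06, -0.02, -0.235, 0.1, -0.008, -5.186, -0.02, -0.235],
  squeeze=8,
)

```text
clock: 5.0
tcp_pos: [0.527, -0.2665, 0.3087]
orientation: [-0.001, -0.068, 0.998, 0.001]
force: [0.2, -0.1, -0.9]
grip_width: 0.272
grip_force: 8.0
```

inch_along(
  increments=[0.1, 0, 0, 0, 0, 0.1, 0, 0, 0, 0, 0.1, 0, 0, 0, 0],
)

```text
clock: 5.25
tcp_pos: [0.5283, -0.2621, 0.3106]
orientation: [-0.0, -0.07, 0.998, 0.0]
force: [0.9, -0.1, -1.8]
grip_width: 0.273
grip_force: 8.0
```

```bash
python3 uw.py -.029,0,.2
```

```text
([0.0007, -0.0011, 0.0914], 0.001, 98.0)
[-0.0283  0.001   0.2914] 5.25
```

Converted, 0.0914 m is 1.828, 0.085 m is 1.7.

inch_along(
  increments=[0.1, 0.014, -0.02, 0.3, 0, 0.1, 0.014, -0.02, 0.7, 0, 0.1, 0.014, -0.02, 1.1, 0, 0.1, 0.014, -0.02, 1.46, 0, 0.1, 0.014, -0.02, 1.7, 0, 0.1, 0.014, -0.02, 1.828, 0, 0.1, 0.014, -0.02, 1.828, 0, 0.1, 0.014, -0.02, 1.828, 0],
  squeeze=8,
)

```text
clock: 5.92
tcp_pos: [0.528, -0.2638, 0.22]
orientation: [0.0, -0.07, 0.998, -0.0]
force: [0.1, 0.1, -0.7]
grip_width: 0.274
grip_force: 8.0
```

Run:
```python
from h import *
for n in C: cv2.imwrite(f"pics/{n}3.png",arm.snapshot(n)[:,:,::-1])
cv2.imwrite("pics/m4.png",cv2.resize(cv2.imread("pics/scene3.png")[270:430,300:460],(600,600),interpolation=2))
M=np.array([.5565,-.2592,.0382]);R=Rz(.1393)
for u,v,w in [(-.033,.045,.075),(-.033,-.045,.075),(-.025,-.045,.075),(-.033,.045,.175),(-.033,-.045,.175)]: print(((proj("scene",M+R@[u,v,w])-[300,270])*3.75).round())
```

```text
[[251. 252.]]
[[401. 373.]]
[[413. 362.]]
[[268. 121.]]
[[432. 247.]]
```

View pics/m4.png

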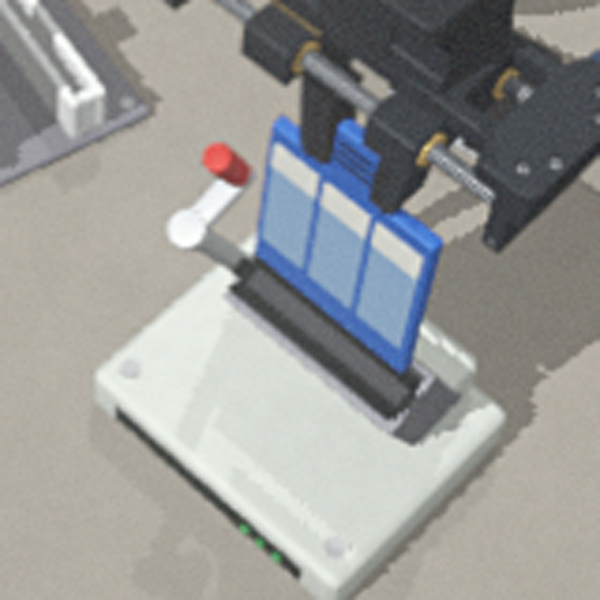

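```bash
python3 uw.py -.029,0,.172
```

```text
([0.0002, 0.0011, 0.0293], 0.0, 98.0)
[-0.0288 -0.001   0.2013] 6.0167
```

Bottom edge at crop (256,252) to (403,373), as predicted, hovering over the mouth. Lowering gently.

inch_along(
  increments=[0.1, 0.004, 0.02, 0.12, 0, 0.1, 0.004, 0.02, 0.24, 0, 0.1, 0.004, 0.02, 0.34, 0, 0.1, 0.004, 0.02, 0.42, 0, 0.1, 0.004, 0.02, 0.48, 0, 0.1, 0.004, 0.02, 0.52, 0, 0.1, 0.004, 0.02, 0.56, 0, 0.1, 0.004, 0.02, 0.58, 0, 0.1, 0.004, 0.02, 0.58, 0, 0.1, 0.004, 0.02, 0.58, 0],
  squeeze=5,
)

```text
clock: 6.85
tcp_pos: [0.5274, -0.2634, 0.1904]
orientation: [0.0, -0.07, 0.998, -0.0]
force: [1.0, 0.2, -1.8]
grip_width: 0.272
grip_force: 5.0
```

```bash
python3 uw.py -.0598,0,.1683 -.09,0,.1559
```

```text
([0.0304, 0.0001, 0.0029], -0.0, 98.0)
([0.0606, 0.0001, 0.0153], -0.0, 98.0)
[-2.940e-02 -1.000e-04  1.712e-01] 6.85
```

Converted, 0.0428 m is 0.856, 0.0324 m is 0.648.

inch_along(
  increments=[0.1, 0.1, 0, 0.04, 0, 0.1, 0.22, 0, 0.05, 0, 0.1, 0.33, 0, 0.06, 0, 0.1, 0.44, 0, 0.078, 0, 0.1, 0.54, 0, 0.1, 0, 0.1, 0.648, 0, 0.12, 0, 0.1, 0.76, 0, 0.15, 0, 0.1, 0.856, 0, 0.18, 0, 0.1, 0.856, 0, 0.18, 0],
  squeeze=4,
)

```text
clock: 7.6
tcp_pos: [0.484, -0.2694, 0.181]
orientation: [-0.0, -0.069, 0.998, 0.0]
force: [1.2, -1.0, -0.9]
grip_width: 0.274
grip_force: 4.0
```

Run:
```python
from h import *
cv2.imwrite(f"pics/s4.png",arm.snapshot("scene")[:,:,::-1])
cv2.imwrite("pics/m5.png",cv2.resize(cv2.imread("pics/s4.png")[270:430,300:460],(600,600),interpolation=2))
```

```bash
python3 uw.py -.09,0,.1559
```

```text
([0.0173, 0.0001, 0.006], -0.001, 97.9)
[-7.270e-02 -1.000e-04  1.619e-01] 7.65
```

View pics/m5.png

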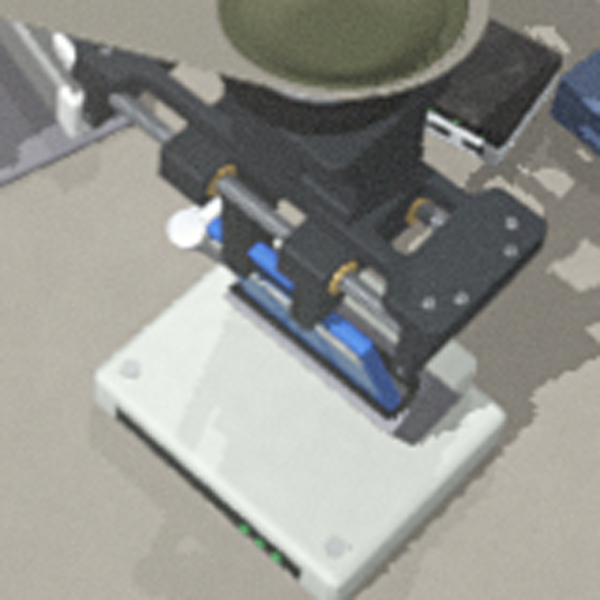

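The cassette is tilting with its bottom edge caught in the mouth at crop (390,410). Continue to 30° and insert about 20 mm.

inch_along(
  increments=[0.1, 0.12, 0, 0.06, 0, 0.1, 0.24, 0, 0.1, 0, 0.1, 0.33, 0, 0.14, 0, 0.1, 0.326, 0, 0.19, 0, 0.1, 0.296, 0, 0.24, 0, 0.1, 0.266, 0, 0.294, 0, 0.1, 0.236, 0, 0.346, 0, 0.1, 0.206, 0, 0.4, 0, 0.1, 0.176, 0, 0.45, 0, 0.1, 0.176, 0, 0.45, 0],
  squeeze=4,
)

```text
clock: 8.48
tcp_pos: [0.4765, -0.2702, 0.1581]
orientation: [-0.0, -0.07, 0.998, 0.0]
force: [0.4, 1.5, -2.2]
grip_width: 0.27
grip_force: 4.1
```

```bash
python3 uw.py -.075,0,.13
```

```text
([-0.0057, -0.0002, 0.0089], 0.0, 98.0)
[-0.0807  0.0002  0.1389] 8.4833
```

inch_along(
  increments=[0.1, -0.03, 0, 0.052, 0, 0.1, -0.06, 0, 0.104, 0, 0.1, -0.09, 0, 0.156, 0, 0.1, -0.12, 0, 0.208, 0, 0.1, -0.15, 0, 0.26, 0, 0.1, -0.18, 0, 0.312, 0, 0.1, -0.21, 0, 0.364, 0, 0.1, -0.24, 0, 0.416, 0, 0.1, -0.27, 0, 0.468, 0, 0.1, -0.27, 0, 0.468, 0],
  squeeze=4,
)

```text
clock: 9.32
tcp_pos: [0.4899, -0.2686, 0.1354]
orientation: [0.0, -0.07, 0.998, -0.0]
force: [0.4, 2.7, 1.1]
grip_width: 0.276
grip_force: 5.4
```

```bash
python3 uw.py -.0625,0,.1083
```

```text
([-0.0048, 0.0001, 0.0079], 0.0, 98.0)
[-6.730e-02 -1.000e-04  1.162e-01] 9.3167
```

Converted, 0.0053 m is 0.106, 0.0035 m is 0.07.

inch_along(
  increments=[0.1, -0.02, 0, 0.036, 0, 0.1, -0.04, 0, 0.07, 0, 0.1, -0.06, 0, 0.106, 0, 0.1, -0.06, 0, 0.106, 0],
  squeeze=4,
)

```text
clock: 9.65
tcp_pos: [0.4927, -0.268, 0.1313]
orientation: [0.0, -0.07, 0.998, -0.0]
force: [-3.9, 6.1, 13.0]
grip_width: 0.276
grip_force: 9.1
```

inch_along(
  increments=[0.1, -0.016, 0, 0.026, 0, 0.1, -0.032, 0, 0.052, 0, 0.1, -0.032, 0, 0.052, 0],
  squeeze=4,
)

```text
clock: 9.9
tcp_pos: [0.4943, -0.2677, 0.129]
orientation: [0.0, -0.07, 0.998, -0.0]
force: [-4.2, 7.8, 15.5]
grip_width: 0.275
grip_force: 9.6
```

inch_along(
  increments=[0.1, -0.01, 0, 0.02, 0, 0.1, -0.02, 0, 0.036, 0, 0.1, -0.02, 0, 0.036, 0],
  squeeze=4,
)

```text
clock: 10.15
tcp_pos: [0.4953, -0.2675, 0.1275]
orientation: [0.001, -0.07, 0.998, -0.0]
force: [-5.2, 6.7, 17.4]
grip_width: 0.273
grip_force: 10.4
```

Run:
```python
from h import *
for n in C: cv2.imwrite(f"pics/{n}5.png",arm.snapshot(n)[:,:,::-1])
cv2.imwrite("pics/m6.png",cv2.resize(cv2.imread("pics/scene5.png")[270:430,300:460],(600,600),interpolation=2))
M=np.array([.5565,-.2592,.0382]);R=Rz(.1393)@TILT
for p in [(-.004,.045,.1),(-.004,-.045,.1),(.004,-.045,.1),(-.004,-.045,.06),(-.004,-.012,.13)]: print(((proj("scene",M+R@p)-[300,270])*3.75).round())
```

```bash
python3 uw.py
```

```text
[[223. 266.]]
[[374. 391.]]
[[385. 376.]]
[[394. 402.]]
[[300. 334.]]
[-0.0617  0.0003  0.1083] 10.25
```

View pics/m6.png

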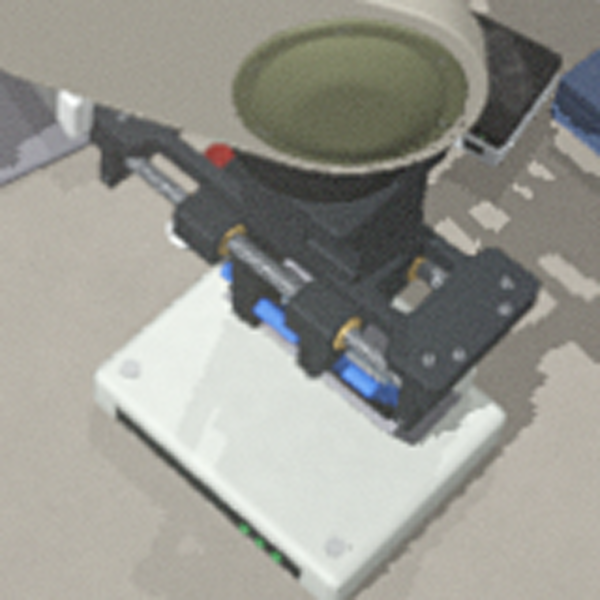

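Cassette nearly home; its shoulder ends at (225,268) and (375,388) sit close to the predicted home points (223,266) and (374,391). There is a +y side load, so I'll relieve that and measure from here on with image code.

inch_along(
  increments=[0.1, 0, 0.02, 0, 0, 0.1, 0, 0.03, 0, 0, 0.1, 0, 0.03, 0, 0],
  squeeze=4,
)

```text
clock: 10.5
tcp_pos: [0.4956, -0.2669, 0.1272]
orientation: [0.001, -0.07, 0.998, -0.001]
force: [-1.2, 2.3, 12.5]
grip_width: 0.273
grip_force: 9.3
```

inch_along(
  increments=[0.1, 0, 0.02, 0, 0, 0.1, 0, 0.03, 0, 0, 0.1, 0, 0.03, 0, 0],
  squeeze=4,
)

```text
clock: 10.75
tcp_pos: [0.4957, -0.2661, 0.1269]
orientation: [0.001, -0.069, 0.998, -0.002]
force: [-0.5, -0.4, 7.3]
grip_width: 0.269
grip_force: 7.8
```

inch_along(
  increments=[0.1, 0, 0, -0.02, 0, 0.1, 0, 0, -0.04, 0, 0.1, 0, 0, -0.04, 0],
  squeeze=4,
)

```text
clock: 11.0
tcp_pos: [0.4951, -0.2653, 0.1278]
orientation: [0.0, -0.069, 0.998, -0.0]
force: [2.3, 0.1, 0.8]
grip_width: 0.269
grip_force: 5.4
```

inch_along(
  increments=[0.1, -0.01, 0, 0.02, 0, 0.1, -0.02, 0, 0.04, 0, 0.1, -0.02, 0, 0.04, 0],
  squeeze=10,
)

```text
clock: 11.25
tcp_pos: [0.496, -0.2652, 0.1263]
orientation: [0.0, -0.07, 0.998, -0.001]
force: [0.1, -0.3, 6.4]
grip_width: 0.27
grip_force: 11.8
```

inch_along(
  increments=[0.1, -0.01, 0, 0.02, 0, 0.1, -0.02, 0, 0.04, 0, 0.1, -0.02, 0, 0.04, 0],
  squeeze=10,
)

```text
clock: 11.5
tcp_pos: [0.497, -0.2651, 0.1249]
orientation: [0.0, -0.07, 0.998, -0.001]
force: [-2.6, -0.2, 11.3]
grip_width: 0.269
grip_force: 11.9
```

```bash
python3 - <<'E'
from h import *
I=arm.snapshot("scene").astype(int); cv2.imwrite("pics/s6.png",I[:,:,::-1].astype(np.uint8))
r,g,b=I[270:430,300:460].transpose(2,0,1); m=((b-r>60)&(b>120)).astype(np.uint8)
n,l,s,c=cv2.connectedComponentsWithStats(m)
for i in range(1,n):
    if s[i,4]>6: print("blue",s[i]+[300,270,0,0,0],c[i]+[300,270])
m=((r-g>90)&(r-b>90)); v,u=np.nonzero(m); print("red",u.mean()+300,v.mean()+270,len(u))
M=np.array([.5565,-.2592,.0382]);R=Rz(.1393)@TILT
for dz in(0,.005,.01):
  print(dz,[proj("scene",M+R@[a,b,c+dz])[0].round(1).tolist() for a,b,c in [(0,.045,.1),(0,-.045,.1),(0,0,.13)]])
E
python3 uw.py
```

```text
blue [359 340   3   5  12] [360.16666667 341.83333333]
blue [367 349  12  12  60] [372.48333333 353.88333333]
blue [389 364  17  13  89] [396.40449438 370.62921348]
red 358.27272727272725 310.45454545454544 11
0 [[360.8, 339.2], [401.3, 372.3], [376.0, 352.5]]
0.005 [[360.0, 338.6], [400.6, 371.9], [375.2, 352.0]]
0.01 [[359.1, 338.1], [399.9, 371.5], [374.4, 351.5]]
[-0.0598  0.0024  0.1057] 11.55
```

Careful with the scale: shifts go in units of 50 mm. That gives: -0.09 m is -1.8, -0.06 m is -1.2.

inch_along(
  increments=[0.3, 0, 0, 0, 0, 0.35, 0, 0, 0, 0, 0.4, 0, 0, 0, 0, 0.5, 0, 0, 0, 0, 0.5, 0, 0, 0, 0, 0.5, 0, 0, 0, 0, 0.5, 0, 0, -0.2, 0, 0.5, 0, 0, -0.6, 0, 0.5, 0, 0, -1.2, 0, 0.5, 0, 0, -1.8, 0],
  squeeze=10,
)

```text
clock: 12.38
tcp_pos: [0.4962, -0.2642, 0.2146]
orientation: [-0.001, -0.07, 0.998, 0.001]
force: [0.3, -1.1, 0.6]
grip_width: 0.498
grip_force: 0.0
```

inch_along(
  increments=[0.3, 0.8, 0, -0.4, 0, 0.1, 1.6, 0, -0.4, 0, 0, 2.2, 0, -0.4, 0, 0, 2.2, 0, -0.4, 0, 0, 2.2, 0, -0.4, 0],
  squeeze=10,
)

```text
clock: 12.8
tcp_pos: [0.387, -0.28, 0.2344]
orientation: [0.0, -0.069, 0.998, -0.0]
force: [0.3, 0.1, 0.8]
grip_width: 0.145
grip_force: 0.0
```

```bash
python3 - <<'E'
from h import *
M=np.array([.5565,-.2592,.0382]);R=Rz(.1393)@TILT
for n in("scene","top"):
  I=arm.snapshot(n).astype(int); cv2.imwrite(f"pics/{n}7.png",I[:,:,::-1].astype(np.uint8))
  x,y=(300,270) if n=="scene" else (380,235)
  r,g,b=I[y:y+160,x:x+160].transpose(2,0,1); m=((b-r>60)&(b>120)).astype(np.uint8)
  k,l,s,c=cv2.connectedComponentsWithStats(m)
  for i in range(1,k):
    if s[i,4]>6: print(n,"blue",s[i]+[x,y,0,0,0],c[i]+[x,y])
  v,u=np.nonzero((r-g>90)&(r-b>90)); print("red",u.mean()+x,v.mean()+y,len(u))
  for dz in(0,.01): print(dz,[proj(n,M+R@[a,b,c+dz])[0].round(1).tolist() for a,b,c in [(0,.045,.1),(0,-.045,.1),(0,.012,.13),(0,-.012,.13)]])
E
```

```text
scene blue [363 346   8   7  26] [366.96153846 348.76923077]
scene blue [392 367  16  11  69] [399.4057971 372.2173913]
red nan nan 0
0 [[360.8, 339.2], [401.3, 372.3], [370.5, 348.0], [381.5, 357.0]]
0.01 [[359.1, 338.1], [399.9, 371.5], [368.8, 346.9], [380.0, 356.1]]
top blue [445 263  12   7  32] [450.40625 266.21875]
top blue [418 265  43  21 297] [438.34680135 275.13804714]
red 416.15384615384613 272.2307692307692 39
0 [[420.4, 279.0], [460.3, 272.2], [439.1, 282.1], [450.1, 280.2]]
0.01 [[421.6, 280.9], [461.8, 274.0], [440.6, 284.0], [451.6, 282.1]]<stdin>:10: RuntimeWarning: Mean of empty slice.
  ret = ret.dtype.type(ret / rcount)
```

```bash
python3 uw.py -.080,.0015,.159
```

```text
([-0.0894, -0.0013, 0.0557], -0.0, 98.0)
[-0.1694  0.0028  0.2147] 12.9
```

Converted, -0.08 m is -1.6, -0.0894 m is -1.788.

inch_along(
  increments=[0, -0.4, -0.02, 0, 0, 0, -1.1, -0.02, 0.4, 0, 0, -1.6, -0.02, 0.84, 0, 0, -1.788, -0.02, 1.04, 0, 0, -1.788, -0.02, 1.114, 0, 0, -1.788, -0.02, 1.114, 0],
  squeeze=10,
)

```text
clock: 13.4
tcp_pos: [0.4764, -0.2679, 0.1771]
orientation: [-0.001, -0.07, 0.998, 0.001]
force: [-0.1, 0.1, 0.4]
grip_width: 0.005
grip_force: 0.0
```

inch_along(
  increments=[0, -0.04, 0, 0.07, 0, 0, -0.08, 0, 0.14, 0, 0, -0.12, 0, 0.208, 0, 0, -0.16, 0, 0.278, 0, 0, -0.2, 0, 0.346, 0, 0, -0.2, 0, 0.346, 0],
  squeeze=10,
)

```text
clock: 13.9
tcp_pos: [0.4864, -0.267, 0.1602]
orientation: [-0.0, -0.07, 0.998, 0.0]
force: [-0.8, 0.1, -0.3]
grip_width: 0.003
grip_force: 0.0
```

```bash
python3 uw.py
```

```text
[-0.0705  0.002   0.141 ] 13.9
```

inch_along(
  increments=[0, -0.02, 0, 0.036, 0, 0, -0.04, 0, 0.07, 0, 0, -0.04, 0, 0.07, 0],
)

```text
clock: 14.15
tcp_pos: [0.4884, -0.2668, 0.157]
orientation: [-0.0, -0.07, 0.998, 0.0]
force: [-0.8, 1.2, 0.5]
grip_width: 0.005
grip_force: 0.0
```

```bash
python3 uw.py
```

```text
[-0.0685  0.002   0.1378] 14.15
```

inch_along(
  increments=[0, -0.016, 0, 0.026, 0, 0, -0.016, 0, 0.026, 0],
)

```text
clock: 14.32
tcp_pos: [0.4892, -0.2667, 0.1558]
orientation: [-0.0, -0.07, 0.998, 0.0]
force: [0.1, -0.6, -0.4]
grip_width: 0.003
grip_force: 0.0
```

inch_along(
  increments=[0, -0.016, 0, 0.026, 0, 0, -0.016, 0, 0.026, 0],
)

```text
clock: 14.48
tcp_pos: [0.49, -0.2666, 0.1545]
orientation: [-0.0, -0.07, 0.998, 0.0]
force: [-0.1, -0.5, 0.3]
grip_width: 0.003
grip_force: 0.0
```

inch_along(
  increments=[0, -0.016, 0, 0.026, 0, 0, -0.016, 0, 0.026, 0],
)

```text
clock: 14.65
tcp_pos: [0.4908, -0.2665, 0.1532]
orientation: [-0.0, -0.07, 0.998, 0.0]
force: [0.8, -0.2, 0.2]
grip_width: 0.001
grip_force: 0.0
```

inch_along(
  increments=[0, -0.016, 0, 0.026, 0, 0, -0.016, 0, 0.026, 0],
)

```text
clock: 14.82
tcp_pos: [0.4916, -0.2663, 0.1518]
orientation: [-0.0, -0.07, 0.998, 0.0]
force: [-0.1, -0.5, 0.2]
grip_width: 0.003
grip_force: 0.0
```

```bash
python3 uw.py
```

```text
[-0.0653  0.002   0.1326] 14.8167
```

Converted, 0.0013 m is 0.026, -0.0008 m is -0.016.

inch_along(
  increments=[0, -0.016, 0, 0.026, 0, 0, -0.016, 0, 0.026, 0],
)

```text
clock: 14.98
tcp_pos: [0.4922, -0.2664, 0.1508]
orientation: [-0.0, -0.07, 0.998, -0.0]
force: [-1.0, -0.4, 1.9]
grip_width: 0.005
grip_force: 1.2
```

inch_along(
  increments=[0, -0.016, 0, 0.026, 0, 0, -0.016, 0, 0.026, 0],
)

```text
clock: 15.15
tcp_pos: [0.4926, -0.2665, 0.1505]
orientation: [-0.001, -0.07, 0.998, -0.001]
force: [-7.1, 0.1, 10.2]
grip_width: 0.004
grip_force: 5.2
```

inch_along(
  increments=[0, -0.016, 0, 0.026, 0, 0, -0.016, 0, 0.026, 0],
)

```text
clock: 15.32
tcp_pos: [0.4929, -0.2665, 0.1503]
orientation: [-0.001, -0.07, 0.998, -0.001]
force: [-12.0, 1.5, 20.3]
grip_width: 0.004
grip_force: 9.9
```

```bash
python3 uw.py
```

```text
[-0.064   0.0016  0.1311] 15.3167
```

The tab top stops firmly at about the home height (20 N, no give), so the cassette is home. Now the keeper: rise, then move to the far +y side of the knob.

inch_along(
  increments=[0, 0.08, 0, -0.16, 0, 0, 0.12, 0, -0.6, 0, 0, 0.12, 0, -1.2, 0, 0, 0.12, 0, -1.6, 0, 0, 0.12, 0, -1.6, 0],
)

```text
clock: 15.73
tcp_pos: [0.4891, -0.2678, 0.2324]
orientation: [0.003, -0.07, 0.998, -0.003]
force: [-0.2, -0.4, 0.4]
grip_width: 0.001
grip_force: 0.0
```

```bash
python3 uw.py -.034,.096,.21 -.034,.096,.148
```

```text
([-0.0339, 0.0951, 0.0028], -0.0, 98.0)
([-0.0336, 0.0955, 0.0648], -0.0, 98.0)
[-0.0679  0.0009  0.2132] 15.7333
```

Converted, 0.0955 m is 1.91, 0.085 m is 1.7.

inch_along(
  increments=[0, -0.24, 0.6, 0, 0, 0, -0.48, 1.2, 0, 0, 0, -0.672, 1.7, 0, 0, 0, -0.672, 1.91, 0.2, 0, 0, -0.672, 1.91, 0.7, 0, 0, -0.672, 1.91, 1.1, 0, 0, -0.672, 1.91, 1.296, 0, 0, -0.672, 1.91, 1.296, 0, 0, -0.672, 1.91, 1.296, 0],
)

```text
clock: 16.48
tcp_pos: [0.5081, -0.1678, 0.1634]
orientation: [-0.0, -0.069, 0.998, 0.0]
force: [0.1, -0.6, 0.8]
grip_width: 0.007
grip_force: 0.0
```

```bash
python3 uw.py -.034,.0858,.148 -.038,.072,.146
```

```text
([-0.0013, -0.0114, -0.0038], -0.0, 98.0)
([0.0027, -0.0252, -0.0018], -0.0, 98.0)
[-0.0353  0.0972  0.1442] 16.4833
```

Converted, -0.0365 m is -0.73, -0.0331 m is -0.662.

inch_along(
  increments=[0, -0.02, -0.1, -0.06, 0, 0, -0.02, -0.228, -0.06, 0, 0, 0, -0.3, -0.04, 0, 0, 0.02, -0.374, -0.03, 0, 0, 0.06, -0.47, 0, 0, 0, 0.094, -0.558, 0.02, 0, 0, 0.13, -0.61, 0.04, 0, 0, 0.17, -0.662, 0.06, 0, 0, 0.242, -0.73, 0.1, 0, 0, 0.242, -0.73, 0.1, 0],
)

```text
clock: 17.32
tcp_pos: [0.5004, -0.206, 0.1579]
orientation: [-0.0, -0.069, 0.998, 0.0]
force: [-0.9, -0.1, 0.0]
grip_width: 0.004
grip_force: 0.0
```

```bash
python3 uw.py
```

Run:
```python
from h import *
for n,(x,y) in {"scene":(330,290),"top":(400,250)}.items():
  I=arm.snapshot(n).astype(int); r,g,b=I[y:y+60,x:x+60].transpose(2,0,1); v,u=np.nonzero((r-g>90)&(r-b>90)); print(n,"red",len(u),(u.mean()+x,v.mean()+y) if len(u) else 0)
  M=np.array([.5565,-.2592,.0382]);R=Rz(.1393)@TILT
  for k in(.08,.5,1,1.57): print(k,proj(n,M+R@[.034*np.cos(k),.064-.034*np.sin(k),.13])[0].round(1))
```

```text
[-0.0482  0.0605  0.1387] 17.3167
scene red 50 (np.float64(363.24), np.float64(328.12))
0.08 [361.1 314. ]
0.5 [365.6 320.7]
1 [366.8 330.6]
1.57 [362.4 341.3]
top red 0 0
0.08 [415.3 271.5]
0.5 [421.8 272.2]
1 [427.8 276.1]
1.57 [430.9 283.5]
```

inch_along(
  increments=[0, 0, 0.16, -0.1, 0, 0, 0, 0.2, -0.8, 0, 0, -0.28, 0.1, -0.9, 0, 0, -0.6, -0.2, -0.9, 0, 0, -0.6, -0.49, -0.9, 0, 0, -0.6, -0.49, -0.7, 0, 0, -0.6, -0.49, -0.24, 0, 0, -0.6, -0.49, -0.06, 0, 0, -0.6, -0.49, -0.04, 0, 0, -0.6, -0.49, -0.04, 0],
)

```text
clock: 18.25
tcp_pos: [0.5336, -0.2252, 0.1599]
orientation: [-0.001, -0.069, 0.998, 0.001]
force: [0.6, 0.3, 0.5]
grip_width: 0.003
grip_force: 0.0
```

```bash
python3 uw.py -.03,.035,.14 -.050,.030,.135
```

```text
([0.012, -0.0019, 0.0007], -0.0, 98.0)
([0.032, -0.0069, 0.0057], -0.0, 98.0)
[-0.018   0.0369  0.1407] 18.25
```

Converted, 0.029 m is 0.58, 0.025 m is 0.5.

inch_along(
  increments=[0, 0.12, -0.03, 0.01, 0, 0, 0.24, -0.04, 0.02, 0, 0, 0.34, -0.05, 0.04, 0, 0, 0.42, -0.06, 0.06, 0, 0, 0.5, -0.06, 0.08, 0, 0, 0.58, -0.06, 0.1, 0, 0, 0.58, -0.06, 0.1, 0],
)

```text
clock: 18.83
tcp_pos: [0.5051, -0.2326, 0.1553]
orientation: [-0.0, -0.069, 0.998, 0.0]
force: [0.5, -1.3, 0.1]
grip_width: 0.007
grip_force: 0.4
```

```bash
python3 uw.py
```

```text
[-0.0472  0.0334  0.1361] 18.8333
```

inch_along(
  increments=[0, 0.04, 0, 0.01, 0, 0, 0.04, 0, 0.01, 0],
)

```text
clock: 19.0
tcp_pos: [0.5036, -0.2328, 0.1547]
orientation: [-0.0, -0.07, 0.998, 0.0]
force: [1.4, 0.3, 1.5]
grip_width: 0.007
grip_force: 0.4
```

inch_along(
  increments=[0, 0.04, 0, 0.01, 0, 0, 0.04, 0, 0.01, 0],
)

```text
clock: 19.17
tcp_pos: [0.5017, -0.233, 0.1542]
orientation: [-0.0, -0.07, 0.998, 0.0]
force: [0.8, -1.0, 0.0]
grip_width: 0.005
grip_force: 0.4
```

```bash
python3 uw.py
```

```text
[-0.0506  0.0335  0.135 ] 19.1667
```

Light contact only so far. Keep pushing until the stop shows in the force.

Converted, 0.002 m is 0.04.

inch_along(
  increments=[0, 0.04, 0, 0, 0, 0, 0.04, 0, 0, 0],
)

```text
clock: 19.33
tcp_pos: [0.4998, -0.2333, 0.1543]
orientation: [0.0, -0.07, 0.998, 0.0]
force: [2.8, -0.0, 0.8]
grip_width: 0.005
grip_force: 0.7
```

inch_along(
  increments=[0, 0.04, 0, 0, 0, 0, 0.04, 0, 0, 0],
)

```text
clock: 19.5
tcp_pos: [0.4989, -0.2335, 0.1546]
orientation: [0.002, -0.07, 0.998, -0.0]
force: [7.8, 0.8, -1.4]
grip_width: 0.008
grip_force: 2.9
```

inch_along(
  increments=[0, 0.03, 0, 0, 0, 0, 0.03, 0, 0, 0],
)

```text
clock: 19.67
tcp_pos: [0.4983, -0.2336, 0.1548]
orientation: [0.003, -0.07, 0.998, -0.0]
force: [12.3, 2.7, -1.9]
grip_width: 0.005
grip_force: 4.8
```

```bash
python3 uw.py
```

```text
[-0.054   0.0334  0.1356] 19.6667
```

Stop reached (12 N, no give). Retreat and verify.

inch_along(
  increments=[0, -0.16, 0, 0, 0, 0, -0.3, 0, 0, 0, 0, -0.3, 0, -0.6, 0, 0, -0.3, 0, -1.4, 0, 0, -0.3, 0, -2, 0, 0, 0.4, 0.4, -2.4, 0, 0, 1.2, 1, -2.4, 0, 0, 2, 1.6, -2.4, 0, 0, 2.8, 2.4, -2.4, 0, 0, 3.2, 3, -2.4, 0],
)

```text
clock: 20.5
tcp_pos: [0.3364, -0.1255, 0.274]
orientation: [-0.001, -0.069, 0.998, 0.0]
force: [-0.4, 1.2, 0.9]
grip_width: 0.004
grip_force: 0.0
```

inch_along(
  increments=[0, 0, 0.8, 0, 0, 0, 0, 1.6, 0, 0, 0, 0, 1.6, 0, 0, 0, 0, 1.6, 0, 0],
)

```text
clock: 20.83
tcp_pos: [0.3268, -0.0458, 0.2747]
orientation: [0.0, -0.071, 0.997, -0.0]
force: [0.8, -0.4, 0.3]
grip_width: 0.005
grip_force: 0.0
```

Run:
```python
from h import *
M=np.array([.5565,-.2592,.0382]);R=Rz(.1393)@TILT
for n,(x,y) in {"scene":(330,290),"top":(390,250)}.items():
  I=arm.snapshot(n).astype(int); cv2.imwrite(f"pics/{n}9.png",I[:,:,::-1].astype(np.uint8))
  r,g,b=I[y:y+90,x:x+90].transpose(2,0,1); v,u=np.nonzero((r-g>90)&(r-b>90)); print(n,"red",len(u),(u.mean()+x,v.mean()+y) if len(u) else 0)
  m=((b-r>60)&(b>110)).astype(np.uint8); k,l,s,c=cv2.connectedComponentsWithStats(m)
  for i in range(1,k):
    if s[i,4]>6: print("blue",s[i]+[x,y,0,0,0])
  for k in(1.3,1.57): print(k,proj(n,M+R@[.034*np.cos(k),.064-.034*np.sin(k),.13])[0].round(1))
  A=cv2.imread(f"pics/{n}0.png").astype(int); xs=(380,245,420,290) if n=="scene" else (340,180,368,210)
  print("pot diff",np.abs(A-I[:,:,::-1])[xs[1]:xs[3],xs[0]:xs[2]].mean())
  o=(255,250,300,325) if n=="scene" else (292,286,348,318); print("orange diff",np.abs(A-I[:,:,::-1])[o[1]:o[3],o[0]:o[2]].mean())
print(arm.observe()['clock'],arm.observe()['force'])
```

```text
scene red 48 (np.float64(358.5), np.float64(339.6458333333333))
blue [366 346  42  31 246]
1.3 [365.2 336.5]
1.57 [362.4 341.3]
pot diff 20.438148148148148
orange diff 8.552691358024692
top red 39 (np.float64(431.8205128205128), np.float64(285.12820512820514))
blue [415 263  46  23 276]
1.3 [430.1 279.8]
1.57 [430.9 283.5]
pot diff 25.18531746031746
orange diff 1.9626116071428572
20.9333 [ 0.15743538 -0.62313739  0.54744988]
```

Keeper is at the stop. The pot region differs from the first picture, perhaps from the arm or its shadow, so I'll check by template matching.

Run:
```python
from h import *
for n,(x,y,w,h) in {"scene":(386,252,24,32),"top":(344,186,18,20)}.items():
  t=cv2.imread(f"pics/{n}0.png")[y:y+h,x:x+w]
  for i in ("1","3","5","7","9"):
    J=cv2.imread(f"pics/{n}{i}.png"); r=cv2.matchTemplate(J[y-30:y+h+30,x-30:x+w+30],t,cv2.TM_CCOEFF_NORMED); _,v,_,l=cv2.minMaxLoc(r); print(n,i,round(v,3),(l[0]-30,l[1]-30), np.abs(J[y:y+h,x:x+w].astype(int)-t).mean().round(1))
```

```text
scene 1 0.991 (0, 0) 6.0
scene 3 0.459 (-30, -25) 83.1
scene 5 0.536 (-6, 25) 35.6
scene 7 0.98 (0, 0) 5.8
scene 9 0.922 (0, 0) 14.2
top 1 0.989 (0, 0) 4.3
top 3 1.0 (0, 0) 1.7
top 5 1.0 (0, 0) 3.1
top 7 0.977 (0, 0) 8.6
top 9 0.922 (0, 0) 15.4
```

The pot has not shifted (best match at 0,0 in both views); the difference is shadow.

```bash
python3 -c "
from bench import arm
print(arm.job_done())"
```

```text
the job is handed in; nothing more can be done
None
```

I handed the job in at about 21 s: the blue cassette is home in the leaning slot, the keeper is swung over its shoulder to the stop, the lens pot hasn't moved, and the orange cassette still stands in the rack (judge's verdict not shown).

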